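Load the fuse tester and hold its sprung cover short of balance

ROBOT

A 6-joint arm with a two-finger parallel gripper is mounted at the origin on a cart in front of the work surface, level with it; the furniture and walls round the work are solid. World frame = base frame: x ahead of the robot, y to its left, z up, the work surface at z = 0. Lengths are in m, angles in degrees, forces in N, time in s.
With the tool pointing down it reaches from about 0.4 to 0.925 m from the base axis. Payload 3.4 kg.
Tool frame: the origin (TCP) lies midway between the tips of the shut fingers; the grasp point (between the pads) lies 19 mm behind it; z points along the fingers, y is the line along which they close (so a half turn about z gives the same grasp; the last joint's range is limited). The gripper opens to 85 mm and grips with 20 to 120 N. Pads are 22 mm wide; open, the fingers measure 114 mm over their backs; the gripper's body (76 mm by 85 mm) begins 54 mm behind the grasp point. The pads swing forward as they close: fully open they stand 13 mm farther back than shut.
Start: joints at [62.137, 17.578, 86.31, -0, 76.112, -4.211], TCP at [0.231, 0.527, 0.231] pointing down, gripper open.
Joint ranges: [-179.03, 179.03], [-60, 130.46], [8.19, 133.38], [-81.62, 261.62], [5.75, 156.47], [-153.77, 153.77]. Speed limits (degrees/s): [147.25, 147.25, 180, 180, 180, 180].

INTERFACE

Orientations are given as [roll, pitch, yaw] about the fixed x, y, z axes, in that order (R = Rz(yaw) Ry(pitch) Rx(roll)).
In Python, from bench import r, grab_frame, camera_params gives the robot as it stands. The module is installed in compiled form; this text tells all that it offers.
- The arm moves only by the shell command python3 -m handwheel 'ROWS' [FORCE]. ROWS is JSON, a list of rows, each a list of 3 entries, a list of its own where there are three numbers: the closure, from -1 (fully open) to 1 (shut), then the shift along the tool's x, y, z as a fraction of full scale, then the turn, a rotation vector about the tool's x, y, z as a fraction of full scale. In form: [[grip, [x, y, z], [wx, wy, wz]], ...]. A call has 1 to 20 rows; each row is the pose to reach, as a shift and turn from the pose commanded when the call began, along the tool's axes at that moment; what a row does not reach only later rows make up. Full scale, the value 1, is 0.3 m for a shift and 45 degrees for a turn. A row lasts 1/8 s, in which the tool goes at most 62.5 mm and 10.7 degrees, less where a joint would pass 70% of its speed; a pose out of reach is approached as far as the arm can. A call with a number of a shift or a turn outside -1 to 1 is refused whole. A call with a gripper value outside its range is refused whole. The fingers move at their own pace and stop on an object; FORCE is the grip in N (left out, the last holds). Time passes only in rows, so rows that repeat a pose let the fingers close. It gives the time, the measured TCP pose, the force, the opening and the grip force at its end, in the units of the state.
- r.get_state(): the state, without advancing time (a new reading comes with each control period).
- grab_frame(name): name is "side" or "top" or "wrist"; returns the picture (420x560x3 uint8, red, green, blue); there is no depth.
- camera_params(name): a dict with "mtx" (3x3 intrinsics, pixels), "k1" (the pictures are not rectified: a ray, as slopes to the right and down, at radius r is drawn at 1 + k1 r^2 times it, then the intrinsics apply), "pose" (4x4, takes a point from camera to world coordinates). Camera axes: x right, y down, z forward; pixel columns grow to the right and rows downward; lengths in m; the calibration is good to about 2 mm. A picture is of the moment at which its call begins: read the wrist's pose just before it. camera_params takes no time and is no camera call; for the wrist camera it gives the pose at the moment of the call.
- r.close_job(): hands the job in; it is judged then, once.
The state is a dict: "t": time; "joint_positions": joint angles; "joint_velocities": joint speeds; "joint_efforts": joint torques, N m; "eef_pos": TCP position; "ee_rot": TCP orientation; "contact_force": force on the tool from outside, world axes, zero at the start; "torque": the same for the moment, N m; "gripper_width": finger opening in m; "grasp_force": force on a finger pad.
Only numpy, scipy, OpenCV 4.12 (cv2) and the standard library are available. Lean on these libraries where they do the work, as an engineer would, in place of code of your own. Each camera call takes 0.05 s, during which the arm holds its last target. There are 200 camera calls.

TASK

Get the fuse tester ready for the technician: pick up the scoop (it has an upright grip), pour all six fuses from it into the tester's open tray and stand the empty scoop back on the desk. Then lift the sprung cover, which has a bar handle, until it is clearly past its balance point, ease it back to just below that point (about 8 degrees below) and finish there, still holding it in the fingers without moving: the job ends while you hold it, so that it would fall shut if you let go. Leave the capacitor, the wound ring and the solder reel where they are.

Things in the scene. Friction and masses are not known exactly. Their poses are not given: they have to be found in the camera images.
- tester: fuse tester, fixed: grey steel housing 150 (x) x 180 (y) x 80 mm high, open on top under its hinged cover; on its left (+y) an open steel tray, 40 mm high. Origin: on the desk under the housing's centre; x runs from front to hinge. A thin curved rod (100 mm about the hinge) stands beside the cover's right edge; a dark peg on it points radially out at 60 degrees, the balance point
- tray_in (a point): centre of the tray's inner floor, 150 mm to the left (+y of the tester) of the tester's origin and 4 mm above the desk; axes as the tester's; inside 142 (x) x 116 (y) mm, rim 36 mm above it
- cover (a joint): angle of the clear-windowed cover, rad: 0 lying shut (level), grows as its front edge rises, stop at 1.5 (86 degrees). Its spring balances its weight at 1.047 rad (60 degrees): let go below that it falls shut, above it it rises to the stop by itself. Light to move: the bar needs under 2 N anywhere; hardly any friction
- cover_hinge (a point): middle of the cover's hinge line, which runs along the tester's y axis at the far (+x) top rim of the housing, 75 mm beyond the tester's origin and 86 mm above the desk; fixed, axes as the tester's. The cover is a flat 5 mm frame 180 mm wide that reaches 154 mm from the hinge
- cover_bar (a point): middle of the cover's handle: round steel bar 12 mm thick, 116 mm long, parallel to the hinge, 205 mm from it in the plane of the cover, on two 8 mm rods 52 mm to either side; 45 mm clear between bar and cover's front edge; 86 mm above the desk when shut. Can be pinched from above at every angle and turns between the fingers
- scoop: open-fronted aluminium parts scoop with the six fuses: dish 96 (x) x 76 (y) mm, walls 28 mm high on three sides, front lip at its -x end sloping up 12 degrees to 9 mm, lip edge 55 mm from the origin. Origin: on its underside, 40 mm in front of the back wall; z up. 0.1 to 0.17 kg, fuses 12 g each; friction of the fuses on it 0.5 to 0.7
- scoop_grip (a point): point for gripping the scoop's upright black grip behind the back wall: 60 mm behind (+x of the scoop) its origin and 70 mm above its underside; the grip is 14 mm thick across the scoop's y, 26 mm along its x, and ends 20 mm above this point
- capacitor: bystander: upright black can 35 mm across, 52 mm high, in front of the tester; origin under its centre
- toroid: bystander: copper-wound ring 67 mm across, 23 mm high, behind and right of the tester; origin under its centre
- spool: bystander: reel of solder 52 mm across, 36 mm high, left of the tray; origin under its centre
- fuse_0: ceramic fuse cartridge with metal caps, 10 x 32 x 10 mm (length along its y), starts in the scoop; origin under its middle
- fuse_1: ceramic fuse cartridge with metal caps, 10 x 32 x 10 mm (length along its y), starts in the scoop; origin under its middle
- fuse_2: ceramic fuse cartridge with metal caps, 10 x 32 x 10 mm (length along its y), starts in the scoop; origin under its middle
- fuse_3: ceramic fuse cartridge with metal caps, 10 x 32 x 10 mm (length along its y), starts in the scoop; origin under its middle
- fuse_4: ceramic fuse cartridge with metal caps, 10 x 32 x 10 mm (length along its y), starts in the scoop; origin under its middle
- fuse_5: ceramic fuse cartridge with metal caps, 10 x 32 x 10 mm (length along its y), starts in the scoop; origin under its middle

How it is judged (in metres and radians):
On the way, in this order (a step that is already met when the one before it is completed fails the run):
1. the scoop is held in the fingers over the tray and tipped (contact force between the fingers and scoop above 0.5 N and height (world z) of scoop above 0.03 m and angle between scoop's own z axis and vertical above 0.4 rad and horizontal distance between scoop and tray_in below 0.2 m), for 0.05 s.
2. all six fuses lie in the tester's tray (x of fuse_0 in the frame of tray_in between -0.071 and 0.071 m and y of fuse_0 in the frame of tray_in between -0.058 and 0.058 m and z of fuse_0 in the frame of tray_in between -0.005 and 0.045 m and x of fuse_1 in the frame of tray_in between -0.071 and 0.071 m and y of fuse_1 in the frame of tray_in between -0.058 and 0.058 m and z of fuse_1 in the frame of tray_in between -0.005 and 0.045 m and x of fuse_2 in the frame of tray_in between -0.071 and 0.071 m and y of fuse_2 in the frame of tray_in between -0.058 and 0.058 m and z of fuse_2 in the frame of tray_in between -0.005 and 0.045 m and x of fuse_3 in the frame of tray_in between -0.071 and 0.071 m and y of fuse_3 in the frame of tray_in between -0.058 and 0.058 m and z of fuse_3 in the frame of tray_in between -0.005 and 0.045 m and x of fuse_4 in the frame of tray_in between -0.071 and 0.071 m and y of fuse_4 in the frame of tray_in between -0.058 and 0.058 m and z of fuse_4 in the frame of tray_in between -0.005 and 0.045 m and x of fuse_5 in the frame of tray_in between -0.071 and 0.071 m and y of fuse_5 in the frame of tray_in between -0.058 and 0.058 m and z of fuse_5 in the frame of tray_in between -0.005 and 0.045 m), for 0.2 s.
3. the empty scoop stands upright on the desk, let go (height (world z) of scoop below 0.008 m and angle between scoop's own z axis and vertical below 0.12 rad and contact force between the fingers and scoop below 0.05 N and contact force between scoop and tester below 0.05 N and linear speed of scoop below 0.03 m/s), for 0.2 s.
4. the cover has been raised clearly past its balance point (over 65 degrees; balance is at 60) (value of joint cover above 1.135 rad), for 0.05 s.
At the end, for the whole second after the job is handed in: The cover is held still by the fingers 2 to 14 degrees below its balance point (joint 0.80 to 1.01 rad), all six fuses lie in the tray, and the scoop stands upright on the desk, let go and touching neither tester nor cover (all of step 2 and all of step 3 and value of joint cover between 0.8 and 1.01 rad and velocity of joint cover between -0.06 and 0.06 rad/s and contact force between the fingers and cover above 0.05 N and contact force between scoop and cover below 0.05 N); the arm keeps its last pose, push and grip.
It fails at once if the capacitor, wound ring or solder reel is moved more than 20 mm (distance of any of capacitor, toroid, spool from where it was at the start of the episode above 0.02 m).
It also fails if it takes over 72 s, if anything falls off the work surface, if the arm or the gripper's body presses on something with over 40 N, if the wrist force passes 120 N, or if a joint passes its speed limit or range.

## Working session

There is one attempt and no reset: what is moved stays moved. The work goes in short steps, Python scripts to look and compute and a shell command to move; the robot and the scene stay as the last step left them, time stands still between calls to the robot, and variables do not carry over. Pictures are saved under pics/ and viewed, at most 13 in all, crops included, and the job is handed in when it is done.

```bash
mkdir -p pics
cat > h.py <<'E'
import numpy as np,cv2
from bench import r,grab_frame,camera_params
from scipy.spatial.transform import Rotation as R
def snap(n,f):
    c=camera_params(n);im=grab_frame(n);cv2.imwrite('pics/'+f,im[...,::-1]);return im,c
def ray(c,u,v):
    M=np.array(c['mtx']);k=c['k1'];T=np.array(c['pose'])
    d=cv2.undistortPoints(np.array([[[u,v]]],float),M,np.array([k,0,0,0,0.]))[0,0]
    return T[:3,3],T[:3,:3]@np.array([d[0],d[1],1])
def onz(c,u,v,z):
    o,d=ray(c,u,v);return o+d*(z-o[2])/d[2]
def proj(c,P):
    T=np.linalg.inv(np.array(c['pose']));p=T[:3,:3]@np.array(P)+T[:3,3]
    return cv2.projectPoints(p.reshape(1,1,3),np.zeros(3),np.zeros(3),np.array(c['mtx']),np.array([c['k1'],0,0,0,0.]))[0][0,0]
E
python3 - <<'E'
from h import *
print(r.get_state())
for n in('top','side'):
    im,c=snap(n,n+'0.png');print(n,np.round(c['pose'],3).tolist(),np.round(c['mtx'],1).tolist(),c['k1'])
E
```

```text
{'t': 0.0, 'joint_positions': array([ 6.21372124e+01,  1.76214955e+01,  8.63823365e+01, -1.90657305e-04,
        7.61097717e+01, -4.20950896e+00]), 'joint_velocities': array([0.07695605, 0.00041277, 0.04733981, 0.03437101, 0.00045367,
       0.0912478 ]), 'joint_efforts': array([ 6.76002019e-04, -4.57557535e+01, -2.51918364e+01, -1.25698029e-04,
        1.33516104e-02,  1.66734662e-05]), 'eef_pos': array([0.23038105, 0.52609098, 0.23039889]), 'ee_rot': array([-1.79886689e+02, -8.15443426e-03,  1.56346759e+02]), 'contact_force': array([-1.14194772,  0.11388854,  0.85733069]), 'torque': array([-0.02463831,  0.01523031,  0.01413091]), 'grasp_force': 0.0, 'gripper_width': 0.08530669897956238}
top [[0.004, -0.993, 0.119, 0.36], [-1.0, -0.004, -0.001, 0.213], [0.002, -0.119, -0.993, 1.422], [0.0, 0.0, 0.0, 1.0]] [[540.8, 0.0, 276.3], [0.0, 540.8, 204.3], [0.0, 0.0, 1.0]] -0.2006809115805076
side [[0.999, -0.04, 0.019, 0.505], [-0.037, -0.52, 0.853, -0.621], [-0.025, -0.853, -0.521, 0.572], [0.0, 0.0, 0.0, 1.0]] [[413.9, 0.0, 276.0], [0.0, 413.9, 209.6], [0.0, 0.0, 1.0]] 0.007900084966926952
```

View pics/top0.png

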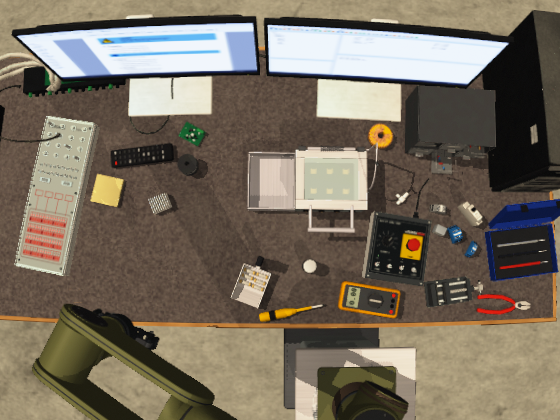

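View pics/side0.png

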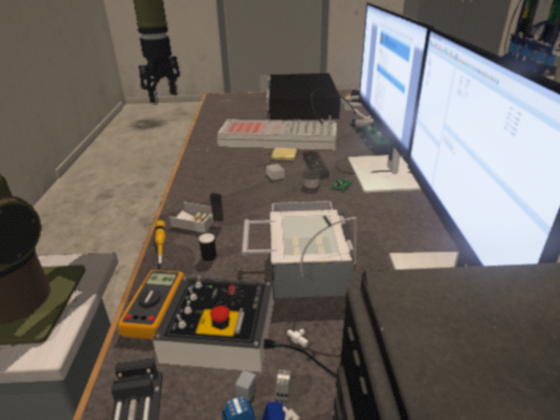

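The top view shows the tester cover at about (333,180), the tray at (271,181), the bar at (331,229), the scoop at (252,284) with its grip at (260,261), the capacitor at (310,267) and the toroid at (380,135). The side view agrees, with the scoop at (193,220) and its grip at (216,207). I'll look at an enlarged top crop next.

Run:
```python
from h import *
im=cv2.imread('pics/top0.png')
cv2.imwrite('pics/topc.png',cv2.resize(im[120:320,220:400],None,fx=3,fy=3,interpolation=cv2.INTER_CUBIC)) # 540x600
c=camera_params('top')
for n,u,v,z in [('gripTop',260,261,.09),('tray',271,181,.04),('bar',331,229,.086),('cap',310,267,.052),('tor',380,135,.02),('reel',188,163,.036)]: print(n,onz(c,u,v,z).round(3))
```

```text
gripTop [0.378 0.251 0.09 ]
tray [0.585 0.226 0.04 ]
bar [0.458 0.076 0.086]
cap [0.364 0.126 0.052]
tor [ 0.715 -0.066  0.02 ]
reel [0.633 0.444 0.036]
```

View pics/topc.png

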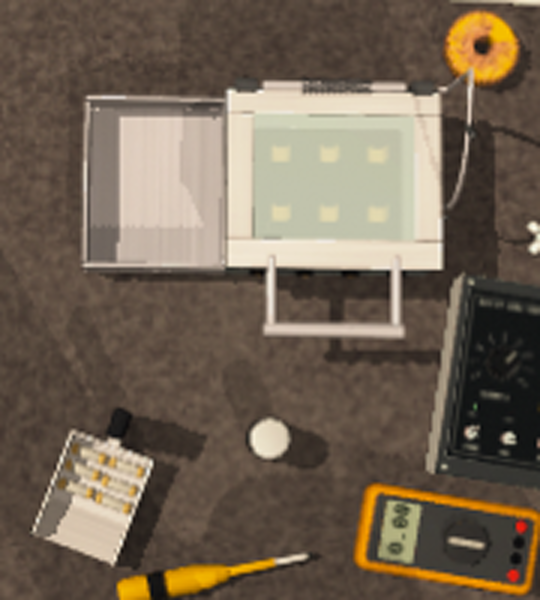

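The crop shows the bar ends at (264,330) and (404,331). The tray corners are at (86,97), (83,268) and (226,100). The scoop's back corners are at (73,432) and (153,462), its lip corners at (35,533) and (116,566), and its grip top at (120,413).

Run:
```python
from h import *
c=camera_params('top')
f=lambda x,y,z:onz(c,220+x/3,120+y/3,z)
for n,x,y,z in [('barL',264,330,.086),('barR',404,331,.086),('covFL',227,268,.088),('covFR',443,269,.088),('covBL',227,92,.088),('covBR',441,94,.088),('trFL',83,268,.04),('trBL',86,97,.04),('trBR',226,100,.04),('scBL',73,432,.028),('scBR',153,462,.028),('scFL',35,533,.009),('scFR',116,566,.009),('griptop',120,413,.09),('cap',270,439,.052)]: print(n,f(x,y,z).round(4))
# side check grip
cs=camera_params('side')
g=f(120,413,.09);print('side proj griptop',proj(cs,g), 'bar',proj(cs,f(334,330,.086)))
b,e=(f(73,432,.028)+f(153,462,.028))/2,(f(35,533,.009)+f(116,566,.009))/2
print('yaw',np.degrees(np.arctan2(*(b-e)[:2][::-1])),np.linalg.norm((b-e)[:2]),'len should be .095')
```

```text
barL [0.4554 0.1329 0.086 ]
barR [0.4548 0.0166 0.086 ]
covFL [0.5066 0.1636 0.088 ]
covFR [ 0.5064 -0.0165  0.088 ]
covBL [0.6553 0.1634 0.088 ]
covBR [ 0.6551 -0.0177  0.088 ]
trFL [0.5114 0.2852 0.04  ]
trBL [0.661  0.2843 0.04  ]
trBR [0.6589 0.1625 0.04  ]
scBL [0.3713 0.2932 0.028 ]
scBR [0.346  0.2245 0.028 ]
scFL [0.2838 0.3266 0.009 ]
scFR [0.2558 0.2562 0.009 ]
griptop [0.3866 0.2512 0.09  ]
cap [0.3658 0.1259 0.052 ]
side proj griptop [218.25586645 193.66138722] bar [245.2138881  236.09263126]
yaw -20.118960086807714 0.09465997260897635 len should be .095
```

```bash
cat >> h.py <<'E'
def Rt(heading,tilt=0):
    # scoop yaw heading (deg); tool x = -scoop x, tool y = scoop y, z down; tilt>0 lowers the lip (tool points outward)
    a=np.radians(heading);X=np.array([np.cos(a),np.sin(a),0]);Y=np.array([-np.sin(a),np.cos(a),0]);Z=np.array([0,0,1.])
    return R.from_matrix(np.c_[-X,Y,-Z])*R.from_euler('y',-tilt,degrees=True)
def rows(pos,rot,p0=None,r0=None):
    s=r.get_state()
    p0=s['eef_pos'] if p0 is None else np.array(p0); r0=R.from_euler('xyz',s['ee_rot'],degrees=True) if r0 is None else r0
    sh=r0.inv().apply(np.array(pos)-p0)/.3; w=np.degrees((r0.inv()*rot).as_rotvec())/45
    print('shift',sh.round(3).tolist(),'turn',w.round(3).tolist(),'J',s['joint_positions'].round(1).tolist())
E
python3 - <<'E'
from h import *
rows([.378,.2517,.15],Rt(-20.2))
rows([.378,.2517,.051],Rt(-20.2))
E
```

```text
shift [-0.818, -0.64, 0.269] turn [-0.002, -0.0, -0.077] J [62.1, 17.6, 86.4, 0.0, 76.1, -4.2]
shift [-0.818, -0.639, 0.599] turn [-0.002, -0.0, -0.077] J [62.1, 17.6, 86.4, 0.0, 76.1, -4.2]
```

```bash
python3 -m handwheel '[[-1,[-0.1,-0.08,0],[0,0,-0.077]],[-1,[-0.25,-0.2,0.05],[0,0,-0.077]],[-1,[-0.42,-0.33,0.1],[0,0,-0.077]],[-1,[-0.58,-0.45,0.15],[0,0,-0.077]],[-1,[-0.72,-0.56,0.18],[0,0,-0.077]],[-1,[-0.79,-0.62,0.22],[0,0,-0.077]],[-1,[-0.818,-0.64,0.22],[0,0,-0.077]],[-1,[-0.818,-0.64,0.22],[0,0,-0.077]],[-1,[-0.818,-0.64,0.22],[0,0,-0.077]]]' 40
python3 - <<'E'
from h import *
im,c=snap('wrist','w1.png')
print(proj(c,[.378,.2517,.09]),np.round(c['pose'],3).tolist())
rows([.378,.2517,.051],Rt(-20.2))
E
```

```text
t: 1.23
eef_pos: [0.3785, 0.2535, 0.1658]
ee_rot: [179.9, 0.0, 159.9]
contact_force: [-0.2, -0.4, 0.0]
gripper_width: 0.0856
grasp_force: 0.0
[277.26615187 220.26771149] [[0.344, 0.901, 0.264, 0.312], [0.939, -0.33, -0.096, 0.278], [0.0, 0.281, -0.96, 0.308], [0.0, 0.0, 0.0, 1.0]]
shift [-0.001, -0.007, 0.382] turn [0.001, 0.0, 0.002] J [28.5, 11.9, 105.4, 0.0, 62.7, -41.4]
```

View pics/w1.png

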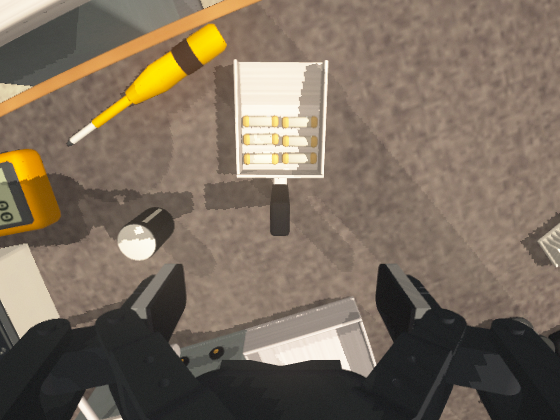

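The wrist view shows the grip spanning (280,180) to (280,235), with its top predicted at (277,220), so they agree within 2 mm. The fuses lie in the dish at (280,140). I'll descend and grip.

```bash
python3 -m handwheel '[[-1,[0,-0.005,0.08],[0,0,0]],[-1,[0,-0.005,0.18],[0,0,0]],[-1,[0,-0.005,0.28],[0,0,0]],[-1,[0,-0.005,0.35],[0,0,0]],[-1,[0,-0.005,0.38],[0,0,0]],[-1,[0,-0.005,0.38],[0,0,0]],[0,[0,-0.005,0.38],[0,0,0]],[1,[0,-0.005,0.38],[0,0,0]],[1,[0,-0.005,0.38],[0,0,0]],[1,[0,-0.005,0.38],[0,0,0]],[1,[0,-0.005,0.38],[0,0,0]],[1,[0,-0.005,0.38],[0,0,0]],[1,[0,-0.005,0.38],[0,0,0]]]' 50
python3 - <<'E'
from h import *
# lip target in tray frame world
def tcp(lip,h,t):
    q=Rt(h,t) # scoop axes: x=-tool x, z=-tool z
    return np.array(lip)+q.apply([-.115,0,0])+q.apply([0,0,-(.07-.009)])+q.apply([0,0,.019])
p,q=tcp([.605,.225,.06],20,0),Rt(20,0)
print(tcp([.605,.225,.06],20,0),tcp([.605,.225,.05],20,60))
E
```

```text
t: 2.9
eef_pos: [0.3784, 0.2511, 0.0516]
ee_rot: [180.0, 0.0, 159.8]
contact_force: [0.7, -0.1, 4.9]
gripper_width: 0.0134
grasp_force: 52.5
[0.71306465 0.26433232 0.102     ] [0.62485282 0.23222584 0.17059292]
```

```bash
python3 - <<'E'
from h import *
rows([.698,.259,.185],Rt(20))
E
python3 -m handwheel '[[1,[0,0,-0.05],[0,0,0]],[1,[0,0,-0.15],[0,0,0]],[1,[0,0,-0.27],[0,0,0]],[1,[0,0,-0.38],[0,0,0]],[1,[0,0,-0.44],[0,0,0]],[1,[0,0,-0.445],[0,0,0]]]' 60
python3 - <<'E'
from h import *
rows([.698,.259,.185],Rt(20))
E
```

```text
shift [-0.991, 0.393, -0.444] turn [0.0, 0.001, -0.893] J [28.2, 21.3, 113.7, -0.0, 44.9, -41.6]
t: 3.65
eef_pos: [0.3782, 0.2511, 0.1854]
ee_rot: [179.9, 0.1, 159.8]
contact_force: [-0.2, -0.7, -2.3]
gripper_width: 0.0133
grasp_force: 58.6
shift [-0.992, 0.393, 0.003] turn [0.001, 0.002, -0.893] J [28.2, 10.4, 104.0, -0.0, 65.5, -41.6]
```

```bash
python3 -m handwheel '[[1,[-0.03,0.01,0],[0,0,-0.03]],[1,[-0.1,0.04,0],[0,0,-0.09]],[1,[-0.19,0.075,0],[0,0,-0.17]],[1,[-0.29,0.115,0],[0,0,-0.26]],[1,[-0.39,0.155,0],[0,0,-0.35]],[1,[-0.49,0.195,0],[0,0,-0.44]],[1,[-0.59,0.235,0],[0,0,-0.53]],[1,[-0.69,0.275,0],[0,0,-0.62]],[1,[-0.79,0.315,0],[0,0,-0.71]],[1,[-0.88,0.35,0],[0,0,-0.79]],[1,[-0.95,0.375,0],[0,0,-0.86]],[1,[-0.98,0.39,0],[0,0,-0.89]],[1,[-0.992,0.393,0],[0,0,-0.893]],[1,[-0.992,0.393,0],[0,0,-0.893]]]'
python3 - <<'E'
from h import *
im,c=snap('top','t2.png');cv2.imwrite('pics/t2c.png',cv2.resize(im[120:320,200:400,::-1],None,fx=3,fy=3))
def tcp(lip,h,t):
    q=Rt(h,t)
    return np.array(lip)+q.apply([-.115,0,0])+q.apply([0,0,-.042])
for t,z in((15,.125),(30,.105),(45,.08),(60,.055),(65,.055)):
    rows(tcp([.60,.225,z],20,t),Rt(20,t))
E
```

```text
t: 5.4
eef_pos: [0.6972, 0.2588, 0.1841]
ee_rot: [180.0, -0.1, -160.0]
contact_force: [0.6, 0.2, -2.0]
gripper_width: 0.0135
grasp_force: 58.6
shift [0.009, 0.004, -0.036] turn [0.0, -0.335, -0.0] J [17.1, 32.9, 67.0, 0.0, 80.2, -92.9]
shift [0.081, 0.004, -0.048] turn [0.0, -0.668, -0.0] J [17.1, 32.9, 67.0, 0.0, 80.2, -92.9]
shift [0.171, 0.004, -0.022] turn [0.0, -1.002, -0.0] J [17.1, 32.9, 67.0, 0.0, 80.2, -92.9]
shift [0.272, 0.004, 0.03] turn [0.0, -1.335, -0.0] J [17.1, 32.9, 67.0, 0.0, 80.2, -92.9]
shift [0.308, 0.004, 0.025] turn [0.0, -1.446, -0.0] J [17.1, 32.9, 67.0, 0.0, 80.2, -92.9]
```

View pics/t2c.png

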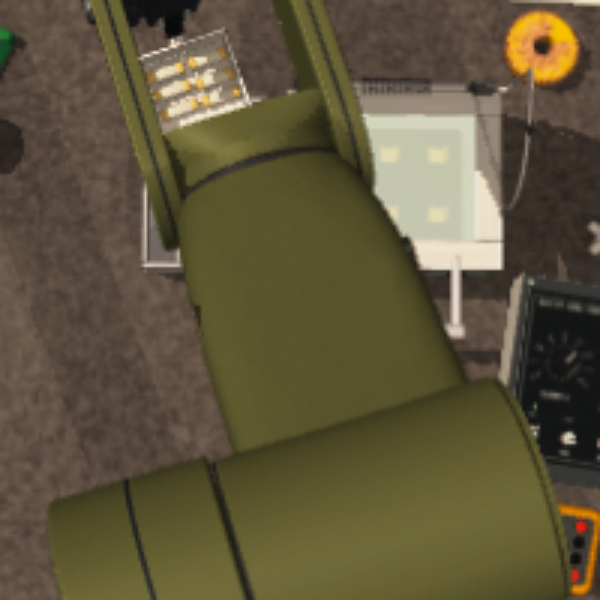

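The top view shows the scoop level at about (200,85) in the crop, with all the fuses still in it, over the tray. J1 is 17°, so I'll tilt in the arm's plane with a heading of 17.

Run:
```python
from h import *
def tcp(lip,h,t):
    q=Rt(h,t)
    return np.array(lip)+q.apply([-.115,0,0])+q.apply([0,0,-.042])
for t,z in((10,.12),(20,.09),(30,.065),(40,.052)):
    rows(tcp([.62,.225,z],17,t),Rt(17,t))
```

```text
shift [-0.073, -0.037, 0.01] turn [0.006, -0.224, 0.066] J [17.1, 32.9, 67.0, 0.0, 80.2, -92.9]
shift [-0.032, -0.035, 0.052] turn [0.012, -0.446, 0.066] J [17.1, 32.9, 67.0, 0.0, 80.2, -92.9]
shift [0.018, -0.032, 0.085] turn [0.018, -0.668, 0.065] J [17.1, 32.9, 67.0, 0.0, 80.2, -92.9]
shift [0.077, -0.029, 0.088] turn [0.023, -0.89, 0.064] J [17.1, 32.9, 67.0, 0.0, 80.2, -92.9]
```

```bash
python3 -m handwheel '[[1,[-0.04,-0.02,0],[0,-0.1,0.03]],[1,[-0.073,-0.037,0.01],[0.006,-0.224,0.066]],[1,[-0.055,-0.036,0.03],[0.01,-0.335,0.066]],[1,[-0.032,-0.035,0.052],[0.012,-0.446,0.066]],[1,[-0.007,-0.034,0.07],[0.015,-0.557,0.066]],[1,[0.018,-0.032,0.085],[0.018,-0.668,0.065]],[1,[0.038,-0.031,0.087],[0.02,-0.74,0.065]],[1,[0.057,-0.03,0.088],[0.021,-0.815,0.065]],[1,[0.077,-0.029,0.088],[0.023,-0.89,0.064]],[1,[0.077,-0.029,0.088],[0.023,-0.89,0.064]],[1,[0.077,-0.029,0.088],[0.023,-0.89,0.064]]]'
python3 - <<'E'
from h import *
def tcp(lip,h,t):
    q=Rt(h,t)
    return np.array(lip)+q.apply([-.115,0,0])+q.apply([0,0,-.042])
for t,z in((50,.045),(60,.042),(65,.042)):
    rows(tcp([.615,.225,z],17,t),Rt(17,t))
E
```

```text
t: 6.82
eef_pos: [0.6795, 0.2432, 0.1592]
ee_rot: [180.0, 40.1, -163.0]
contact_force: [0.2, 0.3, -2.3]
gripper_width: 0.0131
grasp_force: 58.6
shift [0.063, 0.005, -0.056] turn [0.001, -0.221, -0.0] J [16.0, 21.1, 109.0, 3.9, 9.8, -94.7]
shift [0.11, 0.005, -0.107] turn [0.001, -0.443, -0.0] J [16.0, 21.1, 109.0, 3.9, 9.8, -94.7]
shift [0.134, 0.005, -0.133] turn [0.001, -0.554, -0.0] J [16.0, 21.1, 109.0, 3.9, 9.8, -94.7]
```

J5 is near its lower limit, so the radial plane can't tilt far enough. I'll level the scoop, turn it to heading −70 and pour sideways towards +y.

```bash
cat >> h.py <<'E'
def tcp(lip,h,t):
    q=Rt(h,t)
    return np.array(lip)+q.apply([-.115,0,0])+q.apply([0,0,-.042])
E
python3 - <<'E'
from h import *
im,c=snap('wrist','w2.png')
for t,z in((30,.07),(15,.1),(0,.14)):
    rows(tcp([.61,.225,z],17,t),Rt(17,t))
E
```

```text
shift [-0.025, 0.01, 0.002] turn [0.0, 0.225, -0.0] J [16.0, 21.1, 108.9, 3.9, 9.8, -94.7]
shift [-0.094, 0.01, 0.032] turn [0.0, 0.559, 0.0] J [16.0, 21.1, 108.9, 3.9, 9.8, -94.7]
shift [-0.157, 0.01, 0.034] turn [0.0, 0.892, 0.0] J [16.0, 21.1, 108.9, 3.9, 9.8, -94.7]
```

View pics/w2.png

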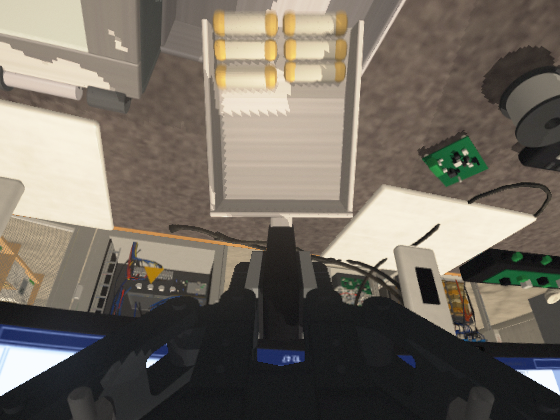

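The wrist view shows all six fuses gathered at the lip ((215–345, 20–75)) and still in the scoop. I'll level it now.

```bash
python3 -m handwheel '[[1,[-0.012,0.01,0],[0,0.11,0]],[1,[-0.025,0.01,0.002],[0,0.225,0]],[1,[-0.05,0.01,0.015],[0,0.34,0]],[1,[-0.07,0.01,0.025],[0,0.45,0]],[1,[-0.094,0.01,0.032],[0,0.559,0]],[1,[-0.115,0.01,0.033],[0,0.67,0]],[1,[-0.138,0.01,0.034],[0,0.79,0]],[1,[-0.157,0.01,0.034],[0,0.892,0]],[1,[-0.157,0.01,0.034],[0,0.892,0]],[1,[-0.157,0.01,0.034],[0,0.892,0]]]'
python3 - <<'E'
from h import *
for h in (-3,-23):
    rows(tcp([.60,.22,.14],h,0),Rt(h,0))
E
```

```text
t: 8.12
eef_pos: [0.719, 0.2582, 0.1806]
ee_rot: [180.0, -0.0, -163.0]
contact_force: [0.0, -0.7, -1.3]
gripper_width: 0.0132
grasp_force: 58.7
shift [0.056, -0.137, -0.005] turn [0.0, -0.001, 0.444] J [16.6, 34.7, 64.1, 0.0, 81.2, -90.4]
shift [0.123, -0.252, -0.005] turn [-0.0, -0.001, 0.889] J [16.6, 34.7, 64.1, 0.0, 81.2, -90.4]
```

```bash
python3 -m handwheel '[[1,[0.008,-0.02,0],[0,0,0.06]],[1,[0.02,-0.05,0],[0,0,0.16]],[1,[0.033,-0.085,0],[0,0,0.28]],[1,[0.05,-0.12,0],[0,0,0.4]],[1,[0.068,-0.155,0],[0,0,0.52]],[1,[0.086,-0.19,0],[0,0,0.64]],[1,[0.104,-0.22,0],[0,0,0.76]],[1,[0.117,-0.242,0],[0,0,0.85]],[1,[0.123,-0.252,0],[0,0,0.889]],[1,[0.123,-0.252,0],[0,0,0.889]]]'
python3 - <<'E'
from h import *
for h in (-46,-67):
    rows(tcp([.59,.215,.14],h,0),Rt(h,0))
E
```

```text
t: 9.38
eef_pos: [0.7054, 0.1749, 0.1813]
ee_rot: [-180.0, -0.1, 157.0]
contact_force: [0.0, -0.6, -2.8]
gripper_width: 0.0132
grasp_force: 58.7
shift [0.053, -0.177, -0.002] turn [-0.001, -0.001, 0.511] J [10.6, 31.7, 69.8, 0.0, 78.6, -56.4]
shift [0.131, -0.293, -0.002] turn [-0.001, -0.001, 0.978] J [10.6, 31.7, 69.8, 0.0, 78.6, -56.4]
```

```bash
python3 -m handwheel '[[1,[0.008,-0.02,0],[0,0,0.06]],[1,[0.02,-0.06,0],[0,0,0.17]],[1,[0.034,-0.11,0],[0,0,0.3]],[1,[0.05,-0.155,0],[0,0,0.44]],[1,[0.068,-0.195,0],[0,0,0.57]],[1,[0.088,-0.23,0],[0,0,0.7]],[1,[0.108,-0.26,0],[0,0,0.83]],[1,[0.124,-0.284,0],[0,0,0.93]],[1,[0.131,-0.293,0],[0,0,0.978]],[1,[0.131,-0.293,0],[0,0,0.978]]]'
python3 - <<'E'
from h import *
for t,z in((10,.13),(20,.11),(30,.085),(40,.075),(44,.07)):
    rows(tcp([.59,.21,z],-67,t),Rt(-67,t))
E
```

```text
t: 10.62
eef_pos: [0.6354, 0.1098, 0.1812]
ee_rot: [-179.9, -0.0, 113.1]
contact_force: [-0.2, -0.5, -2.4]
gripper_width: 0.0135
grasp_force: 58.7
shift [0.013, -0.009, -0.034] turn [-0.001, -0.223, 0.001] J [6.0, 25.3, 81.4, 0.0, 73.4, -17.0]
shift [0.054, -0.009, -0.025] turn [-0.001, -0.445, 0.001] J [6.0, 25.3, 81.4, 0.0, 73.4, -17.0]
shift [0.105, -0.009, 0.008] turn [-0.001, -0.667, 0.001] J [6.0, 25.3, 81.4, 0.0, 73.4, -17.0]
shift [0.163, -0.009, 0.0] turn [-0.001, -0.889, 0.002] J [6.0, 25.3, 81.4, 0.0, 73.4, -17.0]
shift [0.188, -0.008, 0.004] turn [-0.001, -0.978, 0.002] J [6.0, 25.3, 81.4, 0.0, 73.4, -17.0]
```

```bash
python3 -m handwheel '[[1,[0.006,-0.005,-0.017],[0,-0.11,0]],[1,[0.013,-0.009,-0.034],[0,-0.223,0]],[1,[0.033,-0.009,-0.03],[0,-0.334,0]],[1,[0.054,-0.009,-0.025],[0,-0.445,0]],[1,[0.08,-0.009,-0.009],[0,-0.556,0]],[1,[0.105,-0.009,0.008],[0,-0.667,0]],[1,[0.134,-0.009,0.004],[0,-0.778,0]],[1,[0.163,-0.009,0],[0,-0.889,0]],[1,[0.188,-0.008,0.004],[0,-0.978,0]],[1,[0.188,-0.008,0.004],[0,-0.978,0]]]'
python3 - <<'E'
from h import *
for t,z in((50,.062),(58,.055),(66,.055)):
    rows(tcp([.59,.21,z],-67,t),Rt(-67,t))
E
```

```text
t: 11.88
eef_pos: [0.6106, 0.1628, 0.1781]
ee_rot: [-179.7, 43.9, 113.4]
contact_force: [-0.5, 0.4, -1.8]
gripper_width: 0.013
grasp_force: 58.8
shift [0.026, -0.002, -0.02] turn [-0.001, -0.136, 0.007] J [34.3, 31.4, 87.8, -44.3, 76.6, 28.1]
shift [0.071, -0.001, -0.053] turn [-0.0, -0.313, 0.007] J [34.3, 31.4, 87.8, -44.3, 76.6, 28.1]
shift [0.106, -0.001, -0.097] turn [0.0, -0.491, 0.007] J [34.3, 31.4, 87.8, -44.3, 76.6, 28.1]
```

```bash
python3 -m handwheel '[[1,[0.013,0,-0.01],[0,-0.07,0]],[1,[0.026,0,-0.02],[0,-0.136,0]],[1,[0.048,0,-0.036],[0,-0.225,0]],[1,[0.071,0,-0.053],[0,-0.313,0]],[1,[0.088,0,-0.075],[0,-0.4,0]],[1,[0.106,0,-0.097],[0,-0.491,0]],[1,[0.106,0,-0.097],[0,-0.491,0]],[1,[0.106,0,-0.097],[0,-0.491,0]],[1,[0.106,0,-0.097],[0,-0.491,0]],[1,[0.106,0,-0.097],[0,-0.491,0]]]'
python3 - <<'E'
from h import *
a,c=snap('wrist','w3.png');b,c=snap('top','t3.png')
cv2.imwrite('pics/m3.png',np.hstack([cv2.resize(a,(400,300)),cv2.resize(b[120:300,200:440],(400,300))])[...,::-1])
rows([0,0,0],Rt(0))
E
```

```text
t: 13.12
eef_pos: [0.5946, 0.1997, 0.1794]
ee_rot: [-180.0, 66.0, 113.0]
contact_force: [0.4, 0.3, -1.8]
gripper_width: 0.0133
grasp_force: 58.9
shift [0.612, -2.084, 0.098] turn [-0.855, 1.289, -1.313] J [44.4, 41.7, 86.7, -58.2, 90.6, 43.2]
```

View pics/m3.png

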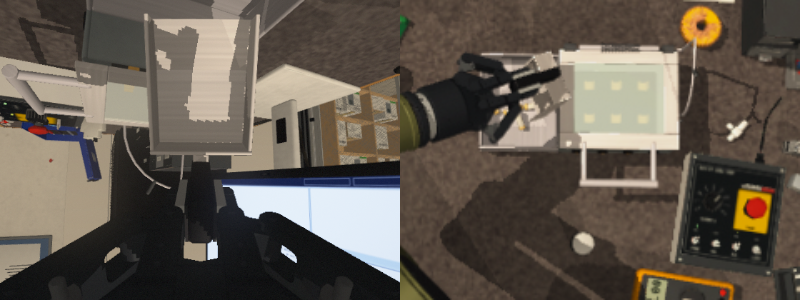

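The wrist view shows the scoop empty, and the top view shows fuses in the tray around (515,115). I'll raise and level the scoop.

Run:
```python
from h import *
for t,z in((66,.10),(45,.13),(22,.15)):
    rows(tcp([.58,.22,z],-67,t),Rt(-67,t))
```

```text
shift [-0.109, -0.018, -0.106] turn [-0.001, 0.001, 0.0] J [44.4, 41.7, 86.7, -58.2, 90.6, 43.2]
shift [-0.225, -0.018, -0.0] turn [-0.001, 0.468, 0.0] J [44.4, 41.7, 86.7, -58.2, 90.6, 43.2]
shift [-0.251, -0.018, 0.132] turn [-0.001, 0.979, -0.0] J [44.4, 41.7, 86.7, -58.2, 90.6, 43.2]
```

```bash
python3 -m handwheel '[[1,[-0.05,-0.01,-0.05],[0,0,0]],[1,[-0.109,-0.018,-0.106],[0,0,0]],[1,[-0.15,-0.018,-0.08],[0,0.15,0]],[1,[-0.19,-0.018,-0.04],[0,0.31,0]],[1,[-0.225,-0.018,0],[0,0.468,0]],[1,[-0.235,-0.018,0.04],[0,0.64,0]],[1,[-0.245,-0.018,0.09],[0,0.81,0]],[1,[-0.251,-0.018,0.132],[0,0.979,0]],[1,[-0.251,-0.018,0.132],[0,0.979,0]]]'
python3 - <<'E'
from h import *
rows(tcp([.58,.22,.16],-67,0),Rt(-67,0))
rows([.50,.24,.20],Rt(-43,0))
E
```

```text
t: 14.35
eef_pos: [0.6165, 0.134, 0.2353]
ee_rot: [179.8, 22.1, 112.7]
contact_force: [0.1, 0.4, -1.0]
gripper_width: 0.0131
grasp_force: 58.9
shift [-0.025, -0.0, 0.13] turn [0.003, 0.491, -0.006] J [21.1, 22.1, 82.7, -22.9, 75.6, 4.3]
shift [0.485, -0.222, -0.071] turn [-0.1, 0.485, -0.533] J [21.1, 22.1, 82.7, -22.9, 75.6, 4.3]
```

```bash
python3 -m handwheel '[[1,[0.05,-0.02,-0.007],[-0.01,0.05,-0.05]],[1,[0.12,-0.055,-0.02],[-0.025,0.12,-0.13]],[1,[0.2,-0.09,-0.03],[-0.04,0.2,-0.22]],[1,[0.28,-0.13,-0.04],[-0.06,0.28,-0.31]],[1,[0.36,-0.165,-0.053],[-0.075,0.36,-0.4]],[1,[0.44,-0.2,-0.065],[-0.09,0.44,-0.48]],[1,[0.485,-0.222,-0.071],[-0.1,0.485,-0.533]],[1,[0.485,-0.222,-0.071],[-0.1,0.485,-0.533]]]'
python3 - <<'E'
from h import *
rows([.378,.252,.19],Rt(-20.2,0))
rows([.378,.252,.0525],Rt(-20.2,0))
E
```

```text
t: 15.35
eef_pos: [0.4965, 0.2428, 0.1968]
ee_rot: [-179.6, -0.2, 137.4]
contact_force: [-0.0, -0.1, -1.1]
gripper_width: 0.0134
grasp_force: 58.8
shift [0.311, -0.245, 0.025] turn [-0.007, -0.005, -0.498] J [21.7, 17.7, 91.6, -0.0, 71.2, -25.7]
shift [0.31, -0.242, 0.483] turn [-0.007, -0.005, -0.498] J [21.7, 17.7, 91.6, -0.0, 71.2, -25.7]
```

```bash
python3 -m handwheel '[[1,[0.05,-0.04,0],[-0.007,-0.005,-0.08]],[1,[0.13,-0.1,0],[-0.007,-0.005,-0.2]],[1,[0.21,-0.165,0.01],[-0.007,-0.005,-0.33]],[1,[0.28,-0.22,0.02],[-0.007,-0.005,-0.45]],[1,[0.31,-0.244,0.025],[-0.007,-0.005,-0.498]],[1,[0.31,-0.244,0.07],[-0.007,-0.005,-0.498]],[1,[0.31,-0.244,0.17],[-0.007,-0.005,-0.498]],[1,[0.31,-0.244,0.28],[-0.007,-0.005,-0.498]],[1,[0.31,-0.244,0.38],[-0.007,-0.005,-0.498]],[1,[0.31,-0.244,0.43],[-0.007,-0.005,-0.498]],[1,[0.31,-0.244,0.45],[-0.007,-0.005,-0.498]],[1,[0.31,-0.244,0.465],[-0.007,-0.005,-0.498]],[1,[0.31,-0.244,0.475],[-0.007,-0.005,-0.498]],[1,[0.31,-0.244,0.478],[-0.007,-0.005,-0.498]],[1,[0.31,-0.244,0.478],[-0.007,-0.005,-0.498]]]'
```

```text
t: 17.23
eef_pos: [0.3799, 0.2517, 0.0543]
ee_rot: [179.8, 0.1, 159.7]
contact_force: [0.5, -0.3, -1.4]
gripper_width: 0.0133
grasp_force: 58.7
```

```bash
python3 -m handwheel '[[1,[0,0,0.005],[0,0,0]],[1,[0,0,0.009],[0,0,0]],[1,[0,0,0.009],[0,0,0]]]'; python3 -m handwheel '[[0.6,[0,0,0],[0,0,0]],[0.2,[0,0,0],[0,0,0]],[-0.4,[0,0,0],[0,0,0]],[-1,[0,0,0],[0,0,0]],[-1,[0,0,0],[0,0,0]],[-1,[0,0,-0.04],[0,0,0]],[-1,[0,0,-0.15],[0,0,0]],[-1,[0,0,-0.28],[0,0,0]],[-1,[0,0,-0.4],[0,0,0]],[-1,[0,0,-0.5],[0,0,0]],[-1,[0,0,-0.54],[0,0,0]],[-1,[0,0,-0.54],[0,0,0]]]'
python3 - <<'E'
from h import *
im,c=snap('wrist','w4.png')
cv2.imwrite('pics/m4.png',im[...,::-1])
E
```

```text
t: 17.6
eef_pos: [0.3799, 0.2517, 0.0517]
ee_rot: [179.8, 0.1, 159.6]
contact_force: [0.5, -0.0, 3.3]
gripper_width: 0.0134
grasp_force: 59.4
t: 19.1
eef_pos: [0.3797, 0.2513, 0.214]
ee_rot: [179.8, 0.1, 159.6]
contact_force: [0.4, -0.4, -0.3]
gripper_width: 0.0855
grasp_force: 0.0
```

View pics/m4.png

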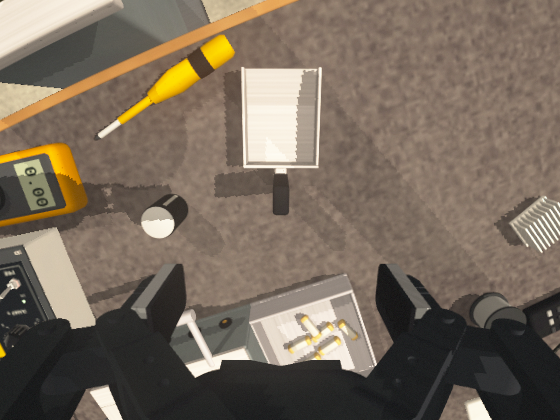

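The scoop stands upright and empty at about (281,120), with its grip at (281,190). Fuses are visible in the tray around (320,340). Next I'll go above the bar.

Run:
```python
from h import *
rows([.42,.15,.20],Rt(-60))
```

```text
shift [-0.245, -0.268, 0.043] turn [0.003, -0.001, 0.881] J [28.1, 8.8, 101.5, 0.1, 69.6, -41.6]
```

```bash
python3 -m handwheel '[[-0.5,[-0.04,-0.05,0.01],[0,0,0.1]],[-0.2,[-0.09,-0.1,0.02],[0,0,0.25]],[0,[-0.14,-0.15,0.03],[0,0,0.45]],[0,[-0.19,-0.21,0.04],[0,0,0.65]],[0,[-0.23,-0.25,0.043],[0,0,0.8]],[0,[-0.245,-0.268,0.043],[0,0,0.881]],[0,[-0.245,-0.268,0.043],[0,0,0.881]]]' 20
python3 - <<'E'
from h import *
rows([.455,.073,.16],Rt(-90))
E
```

```text
t: 20.02
eef_pos: [0.4195, 0.1496, 0.1986]
ee_rot: [-179.9, -0.1, 120.0]
contact_force: [-0.8, 0.7, 0.2]
gripper_width: 0.0426
grasp_force: 0.0
shift [-0.28, -0.025, 0.128] turn [-0.002, -0.002, 0.666] J [14.1, 9.0, 103.6, 0.1, 67.5, -15.9]
```

```bash
python3 -m handwheel '[[0,[-0.06,-0.005,0.02],[0,0,0.15]],[0,[-0.14,-0.01,0.05],[0,0,0.35]],[0,[-0.21,-0.02,0.09],[0,0,0.55]],[0,[-0.26,-0.025,0.12],[0,0,0.666]],[0,[-0.28,-0.025,0.128],[0,0,0.666]],[0,[-0.28,-0.025,0.128],[0,0,0.666]],[0,[-0.28,-0.025,0.128],[0,0,0.666]]]'
python3 - <<'E'
from h import *
im,c=snap('wrist','w5.png');t,ct=snap('top','t5.png')
cv2.imwrite('pics/m5.png',np.hstack([cv2.resize(im,(400,300)),cv2.resize(t[120:300,200:440],(400,300))])[...,::-1])
for y in(.131,.073,.015): print(proj(c,[.455,y,.086])*[400/560,300/420])
rows([.455,.073,.067],Rt(-90))
E
```

```text
t: 20.9
eef_pos: [0.4558, 0.0744, 0.1618]
ee_rot: [179.9, -0.1, 90.1]
contact_force: [-0.2, -0.8, -0.5]
gripper_width: 0.0425
grasp_force: 0.0
[199.27765119  98.80715731]
[199.19200583 158.91325376]
[199.12505568 210.97048171]
shift [-0.005, -0.004, 0.317] turn [0.002, -0.003, 0.002] J [3.9, 12.6, 105.1, 0.2, 62.2, 3.7]
```

View pics/m5.png

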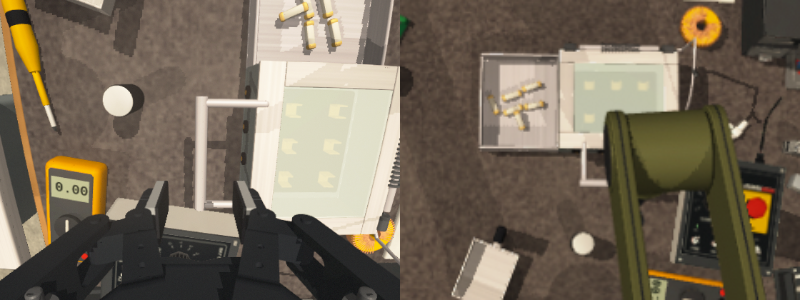

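The wrist view shows the bar at column 201, rows 97–207, which matches the prediction of column 199. The top view shows six fuses in the tray around (515,103). I'll descend and pinch the bar.

```bash
python3 -m handwheel '[[0,[-0.005,0,0.06],[0,0,0]],[0,[-0.005,0,0.15],[0,0,0]],[0,[-0.005,0,0.24],[0,0,0]],[0,[-0.005,0,0.3],[0,0,0]],[0,[-0.005,0,0.315],[0,0,0]],[0,[-0.005,0,0.315],[0,0,0]],[0.5,[-0.005,0,0.315],[0,0,0]],[1,[-0.005,0,0.315],[0,0,0]],[1,[-0.005,0,0.315],[0,0,0]],[1,[-0.005,0,0.315],[0,0,0]],[1,[-0.005,0,0.315],[0,0,0]]]' 20
python3 - <<'E'
from h import *
p=r.get_state()['eef_pos'];h=[.660,p[1],.086]
for t in (5,10,15,20,25,30,35,40,45,50,55,60,65,69):
    a=np.radians(t);print(t,end=' ');rows([.660-.205*np.cos(a),p[1],p[2]+.205*np.sin(a)],Rt(-90))
E
```

```text
t: 22.38
eef_pos: [0.4563, 0.0726, 0.0675]
ee_rot: [179.9, -0.1, 90.0]
contact_force: [-0.7, 1.2, 3.3]
gripper_width: 0.0113
grasp_force: 21.1
5 shift [0.0, -0.002, -0.06] turn [0.002, -0.003, 0.0] J [3.7, 20.2, 111.9, 0.2, 47.8, 3.6]
10 shift [0.0, 0.006, -0.119] turn [0.002, -0.003, 0.0] J [3.7, 20.2, 111.9, 0.2, 47.8, 3.6]
15 shift [0.0, 0.019, -0.177] turn [0.002, -0.003, 0.0] J [3.7, 20.2, 111.9, 0.2, 47.8, 3.6]
20 shift [0.001, 0.037, -0.234] turn [0.002, -0.003, 0.0] J [3.7, 20.2, 111.9, 0.2, 47.8, 3.6]
25 shift [0.001, 0.06, -0.289] turn [0.002, -0.003, 0.0] J [3.7, 20.2, 111.9, 0.2, 47.8, 3.6]
30 shift [0.001, 0.088, -0.341] turn [0.002, -0.003, 0.0] J [3.7, 20.2, 111.9, 0.2, 47.8, 3.6]
35 shift [0.001, 0.12, -0.392] turn [0.002, -0.003, 0.0] J [3.7, 20.2, 111.9, 0.2, 47.8, 3.6]
40 shift [0.001, 0.156, -0.439] turn [0.002, -0.003, 0.0] J [3.7, 20.2, 111.9, 0.2, 47.8, 3.6]
45 shift [0.001, 0.197, -0.483] turn [0.002, -0.003, 0.0] J [3.7, 20.2, 111.9, 0.2, 47.8, 3.6]
50 shift [0.001, 0.241, -0.523] turn [0.002, -0.003, 0.0] J [3.7, 20.2, 111.9, 0.2, 47.8, 3.6]
55 shift [0.001, 0.288, -0.559] turn [0.002, -0.003, 0.0] J [3.7, 20.2, 111.9, 0.2, 47.8, 3.6]
60 shift [0.001, 0.338, -0.591] turn [0.002, -0.003, 0.0] J [3.7, 20.2, 111.9, 0.2, 47.8, 3.6]
65 shift [0.001, 0.391, -0.619] turn [0.002, -0.003, 0.0] J [3.7, 20.2, 111.9, 0.2, 47.8, 3.6]
69 shift [0.001, 0.435, -0.637] turn [0.002, -0.003, 0.0] J [3.7, 20.2, 111.9, 0.2, 47.8, 3.6]
```

```bash
python3 -m handwheel '[[1,[0,0,-0.03],[0,0,0]],[1,[0,0.002,-0.075],[0,0,0]],[1,[0,0.01,-0.119],[0,0,0]],[1,[0,0.022,-0.177],[0,0,0]],[1,[0,0.04,-0.234],[0,0,0]],[1,[0,0.063,-0.289],[0,0,0]],[1,[0,0.091,-0.341],[0,0,0]],[1,[0,0.123,-0.392],[0,0,0]],[1,[0,0.123,-0.392],[0,0,0]]]'
python3 - <<'E'
from h import *
s=r.get_state();print(s['contact_force'],s['eef_pos'])
b=s['eef_pos']+[0,0,.019];print(np.degrees(np.arctan2(b[2]-.086,.661-b[0])),np.hypot(b[2]-.086,.661-b[0]))
E
```

```text
t: 23.5
eef_pos: [0.4921, 0.0722, 0.1862]
ee_rot: [180.0, -0.1, 90.0]
contact_force: [-2.7, 0.0, -0.1]
gripper_width: 0.0113
grasp_force: 20.0
[-2.74298014  0.00580078 -0.1079764 ] [0.49206721 0.07219646 0.18621651]
35.210764196429665 0.20676281667998142
```

```bash
python3 -m handwheel '[[1,[0,0.02,-0.025],[0,0,0]],[1,[0,0.04,-0.047],[0,0,0]],[1,[0,0.08,-0.09],[0,0,0]],[1,[0,0.124,-0.13],[0,0,0]],[1,[0,0.171,-0.167],[0,0,0]],[1,[0,0.221,-0.199],[0,0,0]],[1,[0,0.274,-0.227],[0,0,0]],[1,[0,0.318,-0.245],[0,0,0]],[1,[0,0.318,-0.245],[0,0,0]],[1,[0,0.318,-0.245],[0,0,0]]]'
python3 - <<'E'
from h import *
s=r.get_state();print(s['contact_force'])
b=s['eef_pos']+[0,0,.019];print(np.degrees(np.arctan2(b[2]-.086,.661-b[0])),np.hypot(b[2]-.086,.661-b[0]))
im,c=snap('side','s6.png');cv2.imwrite('pics/s6c.png',cv2.resize(im[130:310,200:440,::-1],None,fx=3,fy=3))
E
```

```text
t: 24.75
eef_pos: [0.5892, 0.0713, 0.2612]
ee_rot: [179.7, -0.0, 90.0]
contact_force: [-3.4, -2.1, 9.4]
gripper_width: 0.0107
grasp_force: 21.6
[-3.35387768 -2.12620923  9.42805268]
69.72016232867816 0.2070210301794939
```

View pics/s6c.png

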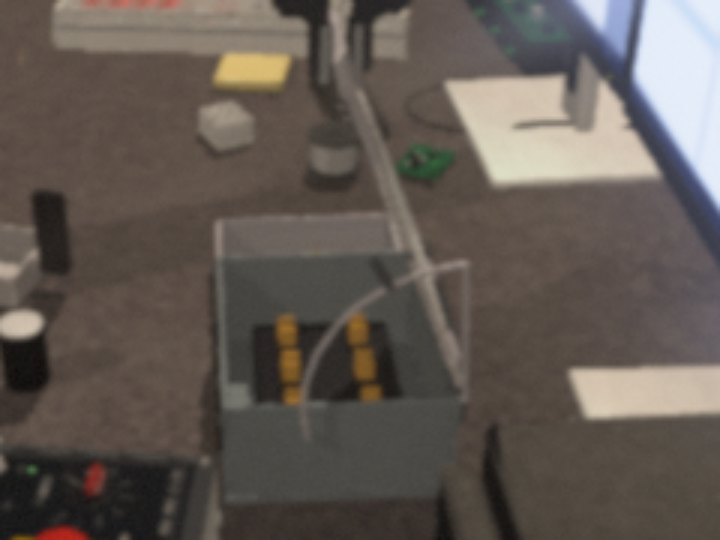

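The side view shows the cover's right edge crossing the rod at about (425,272), well beyond the dark peg at (385,275), with the bar in the fingers at (340,45). I'll go a little further, then ease it back to 52°.

```bash
python3 -m handwheel '[[1,[0,0.02,-0.007],[0,0,0]],[1,[0,0.037,-0.0126],[0,0,0]],[1,[0,0.037,-0.0126],[0,0,0]],[1,[0,0.02,-0.005],[0,0,0]],[1,[0,-0.01,0.004],[0,0,0]],[1,[0,-0.041,0.0166],[0,0,0]],[1,[0,-0.063,0.027],[0,0,0]],[1,[0,-0.084,0.0376],[0,0,0]],[1,[0,-0.104,0.049],[0,0,0]],[1,[0,-0.125,0.0614],[0,0,0]],[1,[0,-0.14,0.071],[0,0,0]],[1,[0,-0.155,0.081],[0,0,0]],[1,[0,-0.17,0.092],[0,0,0]],[1,[0,-0.184,0.102],[0,0,0]],[1,[0,-0.184,0.102],[0,0,0]],[1,[0,-0.184,0.102],[0,0,0]],[1,[0,-0.184,0.102],[0,0,0]],[1,[0,-0.184,0.102],[0,0,0]]]'
python3 - <<'E'
from h import *
s=r.get_state();print(s['contact_force'],s['grasp_force'])
b=s['eef_pos']+[0,0,.019];print(np.degrees(np.arctan2(b[2]-.086,.661-b[0])),np.hypot(b[2]-.086,.661-b[0]))
im,c=snap('side','s7.png');t,ct=snap('top','t7.png')
cv2.imwrite('pics/m7.png',np.vstack([cv2.resize(im[130:280,200:440],(480,300)),cv2.resize(t[120:300,200:488],(480,300))])[...,::-1])
E
```

```text
t: 27.05
eef_pos: [0.5334, 0.072, 0.2277]
ee_rot: [179.9, -0.1, 90.0]
contact_force: [1.4, -5.3, -2.2]
gripper_width: 0.0114
grasp_force: 21.4
[ 1.371567   -5.27119443 -2.15799853] 21.43177628517151
51.54365791669563 0.20515234165031165
```

View pics/m7.png

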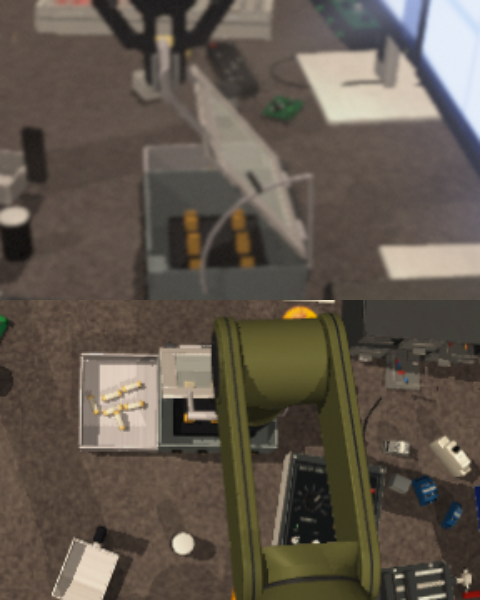

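The bar is held at (165,45) in the side view and the cover is just below the peg, at about 51.5°. Six fuses are in the tray and the scoop is standing on the desk. I'll hand the job in.

```bash
python3 -c "
from bench import r
print(r.close_job())"
```

```text
the job is handed in; nothing more can be done
None
```

The job is handed in at about 27 s, with no verdict returned: the six fuses are in the tray, the empty scoop stands on the desk, and the cover was raised to about 70° and is held in the fingers at about 51.5°, just under 9° below balance.

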